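# Run the fingertips along a featherboard

## Robot

A 6-joint arm with a two-finger parallel gripper is mounted at the origin on the work surface. World frame = base frame: x ahead of the robot, y to its left, z up, the work surface at z = 0. Lengths are in m, angles in rad, forces in N, time in s.
With the tool pointing down it reaches from about 0.35 to 0.85 m from the base axis. Payload 8.1 kg.
Tool frame: the origin (TCP) lies between the finger pads; the fingertips stand 14 mm ahead of it and the grasp point (between the pads) lies 5 mm behind it; z points along the fingers, y is the line along which they close (so a half turn about z gives the same grasp; the last joint's range is limited). The gripper opens to 85 mm and grips with 20 to 120 N. Pads are 22 mm wide; open, the fingers measure 114 mm over their backs; the gripper's body (76 mm by 85 mm) begins 54 mm behind the grasp point. The pads swing forward as they close: fully open they stand 13 mm farther back than shut.
Start: joints at [-1.307, 0.13, 1.488, -0, 1.523, -0.085], TCP at [0.205, -0.564, 0.21] pointing down, gripper open.
Joint ranges: [-2.96, 2.96], [-0.89, 2.26], [0.02, 2.5], [-1.34, 4.48], [0, 2.73], [-2.66, 2.66]. Speed limits (rad/s): [2.39, 2.39, 2.79, 3.14, 3.14, 3.14].

## Interface

Orientations are given as a unit quaternion [x, y, z, w].
In Python, from bench import env gives the robot as it stands.
- The arm moves only by the shell command python3 -m handwheel 'ROWS'. ROWS is JSON, a list that holds one entry, the list of rows, each a list of 5 numbers: the shift along the tool's x, y, z scaled (see below), then the turn about the tool's z scaled (see below), then the closure, from -1 (fully open) to 1 (shut). A call has 1 to 12 rows; each row is the pose to reach, as a shift and turn from the pose commanded when the call began, along the tool's axes at that moment; what a row does not reach only later rows make up. The controller multiplies each number of a shift by 0.15 m and each number of a turn by 120 degrees. A row lasts 1/8 s, in which the tool goes at most 62.5 mm and 10.7 degrees, less where a joint would pass 70% of its speed; a pose out of reach is approached as far as the arm can. A call with a number of a shift or a turn outside -1 to 1 is refused whole. A call with a gripper value outside its range is refused whole. The fingers move at their own pace and stop on an object; the grip force is fixed at half the most. Time passes only in rows, so rows that repeat a pose let the fingers close. It gives the time, the measured TCP pose, the force, the opening and the grip force at its end, in the units of the state.
- env.state(): the state, without advancing time (a new reading comes with each control period).
- env.capture(name): name is "side" or "top" or "wrist"; returns the picture (420x560x3 uint8, red, green, blue); there is no depth.
- env.camera_model(name): a dict with "intrinsics" (3x3 intrinsics, pixels), "k1" (the pictures are not rectified: a ray, as slopes to the right and down, at radius r is drawn at 1 + k1 r^2 times it, then the intrinsics apply), "world_from_camera" (4x4, takes a point from camera to world coordinates). Camera axes: x right, y up, looking along -z (the intrinsics and any distortion apply to the point x, -y, -z); pixel columns grow to the right and rows downward; lengths in m; the calibration is good to about 2 mm. A picture is of the moment at which its call begins: read the wrist's pose just before it. camera_model takes no time and is no camera call; for the wrist camera it gives the pose at the moment of the call.
- env.finish_job(): hands the job in; it is judged then, once.
The state is a dict: "time_s": time; "joints": joint angles; "qd": joint speeds; "joint_torque": joint torques, N m; "eef_pos": TCP position; "orientation": TCP orientation; "contact_force": force on the tool from outside, world axes, zero at the start; "ft_torque": the same for the moment, N m; "finger_gap": finger opening in m; "gripper_force": force on a finger pad.
Only numpy, scipy, OpenCV 4.12 (cv2) and the standard library are available. Lean on these libraries where they do the work, as an engineer would, in place of code of your own. Each camera call takes 0.05 s, during which the arm holds its last target. There are 200 camera calls.

## Task

Check the featherboard before it goes onto the saw: run shut fingertips lightly along its row of seven slanting wooden feathers, starting clear of the row and going the way they lean, so that each feather in turn, from the first to the last, bends a little and springs back. Only touch it: do not bend a feather hard, and do not shift, pinch or lift the board. Leave everything else where it lies, the test piece with the short straight teeth too, and finish clear of all of it.

Things in the scene. Friction and masses are not known exactly. Their poses are not given: they have to be found in the camera images.
- featherboard: The featherboard, loose, 1.4 to 2 kg. Beech block 100 mm (x) by 190 mm (y), top 34 mm above the bench, on a dark steel base, two black knobs on top (52 mm high). Origin: centre of its underside; z up. Seven springy beech feathers stand out of its -x face, 24 mm apart along y. Seen from above each slants at 45 degrees, its tip pointing to -x and +y: the row leans to +y.
- tip1 (a point): Outermost point of the first feather's free tip (at the -y end of the row), on its top edge; moves with the feather. At rest it is at x = -100, y = -27, z = 33 mm of the featherboard. Feathers are 7 mm thick, 75 mm long, and reach from 13 to 33 mm above the bench, with free air below and beyond the tips.
- tip7 (a point): The same point on the last feather (at the +y end): x = -100, y = +117, z = 33 mm of the featherboard at rest. All seven tips lie on the straight line from tip1 to tip7, 24 mm apart; a stroke with the lean runs along it from tip1 to tip7 and past it. Each root lies 53 mm nearer the -y end than its tip.
- feather1 (a joint): Bend of feather 1 (counted from the -y end), rad: 0 = straight, positive = bent farther the way it leans (+y), which draws its tip back to the block; it cannot bend the other way. Spring of 0.15 N m/rad, returns to 0. A finger that passes 4 mm inside the line of the tips bends each feather by about 0.07, 10 mm by 0.17, 20 mm by 0.33, 30 mm by 0.47.
- feather2 (a joint): Bend of feather 2 (counted from the -y end), rad: 0 = straight, positive = bent farther the way it leans (+y), which draws its tip back to the block; it cannot bend the other way. Spring of 0.15 N m/rad, returns to 0.
- feather3 (a joint): Bend of feather 3 (counted from the -y end), rad: 0 = straight, positive = bent farther the way it leans (+y), which draws its tip back to the block; it cannot bend the other way. Spring of 0.15 N m/rad, returns to 0.
- feather4 (a joint): Bend of feather 4 (counted from the -y end), rad: 0 = straight, positive = bent farther the way it leans (+y), which draws its tip back to the block; it cannot bend the other way. Spring of 0.15 N m/rad, returns to 0.
- feather5 (a joint): Bend of feather 5 (counted from the -y end), rad: 0 = straight, positive = bent farther the way it leans (+y), which draws its tip back to the block; it cannot bend the other way. Spring of 0.15 N m/rad, returns to 0.
- feather6 (a joint): Bend of feather 6 (counted from the -y end), rad: 0 = straight, positive = bent farther the way it leans (+y), which draws its tip back to the block; it cannot bend the other way. Spring of 0.15 N m/rad, returns to 0.
- feather7 (a joint): Bend of feather 7 (counted from the -y end), rad: 0 = straight, positive = bent farther the way it leans (+y), which draws its tip back to the block; it cannot bend the other way. Spring of 0.15 N m/rad, returns to 0.
- comb: Bystander: solid beech finger-joint test piece 80 x 76 x 22 mm with four short straight square teeth that do not bend; origin at the centre of its underside. Not the featherboard.
- tape: Bystander: black tape measure 68 x 38 x 62 mm high, standing; origin at the centre of its underside.
- stick: Bystander: small wooden stick 18 x 90 x 16 mm, long along its y, lying in front of the feather tips; origin at the centre of its underside.
- plane: Bystander: hand plane 55 x 160 mm, up to 65 mm high; origin at the centre of its sole.
- glue: Bystander: white glue bottle, 60 mm across, 170 mm high; origin at the centre of its underside.
- mallet: Bystander: wooden mallet, head 70 x 110 x 60 mm, handle out to +220 mm along its y; origin at the centre of the head's underside.

How it is judged:
By the outcome, as a careful person would: the job done as asked, in the order asked, and still so for the second after the job is handed in, with the robot touching nothing.
It also fails if it takes over 51 s, if anything falls off the work surface, if the arm or the gripper's body presses on something with over 40 N, if the wrist force passes 120 N, or if a joint passes its speed limit or range.

## Working session

There is one attempt and no reset: what is moved stays moved. The work goes in short steps, Python scripts to look and compute and a shell command to move; the robot and the scene stay as the last step left them, time stands still between calls to the robot, and variables do not carry over. Pictures are saved under pics/ and viewed, at most 10 in all, crops included, and the job is handed in when it is done.

```bash
mkdir -p pics
python3 - <<'E'
from bench import env
import cv2
for n in("top","side"):
    cv2.imwrite(f"pics/{n}0.png",env.capture(n)[:,:,::-1])
    m=env.camera_model(n);print(m)
s=env.state();print(s["time_s"],s["eef_pos"],s["orientation"],s["finger_gap"])
E
```

```text
{'intrinsics': array([[537.4787001 ,   0.        , 287.01071672],
       [  0.        , 537.4787001 , 210.14546449],
       [  0.        ,   0.        ,   1.        ]]), 'k1': 0.05385241004447195, 'world_from_camera': array([[-0.02802808,  0.98197696, -0.18691088,  0.38700699],
       [-0.99946506, -0.03068227, -0.01132195, -0.03623231],
       [-0.01685274,  0.18649357,  0.98231163,  1.28266807],
       [ 0.        ,  0.        ,  0.        ,  1.        ]])}
{'intrinsics': array([[455.02244611,   0.        , 285.6873505 ],
       [  0.        , 455.02244611, 204.51914424],
       [  0.        ,   0.        ,   1.        ]]), 'k1': 0.025429524288103415, 'world_from_camera': array([[-0.97805059,  0.08495518, -0.1902621 ,  0.40424873],
       [-0.20762752, -0.47424262,  0.85556108,  0.8636171 ],
       [-0.01754605,  0.87628566,  0.4814723 ,  0.58246383],
       [ 0.        ,  0.        ,  0.        ,  1.        ]])}
0.1 [ 0.20493481 -0.56332644  0.20953123] [ 9.84832825e-01  1.73503775e-01 -6.89268294e-05 -8.61121895e-04] 0.08506795459435912
```

View pics/top0.png

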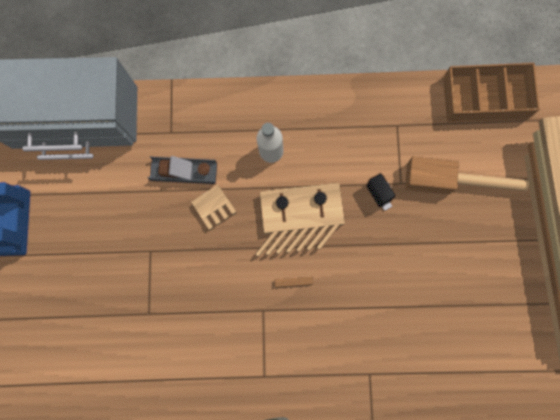

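View pics/side0.png

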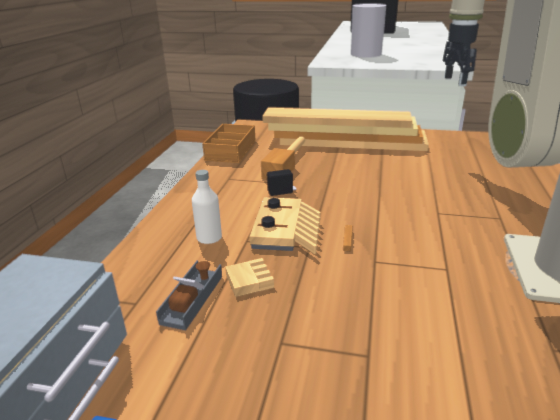

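The top view shows the board at about (302,208), with feather tips from about (258,256) to (313,247). The comb is at (213,207), the stick at (293,282), the tape at (380,191) and the glue at (270,145).

```bash
cat > h.py <<'E'
from bench import env
import cv2,numpy as np
def ray(m,uv):
    K=m["intrinsics"];d=np.array([[m["k1"],0,0,0]],float)[0]
    p=cv2.undistortPoints(np.array(uv,float).reshape(-1,1,2),K,d)[:,0]
    W=m["world_from_camera"]
    return W[:3,3],np.c_[p[:,0],-p[:,1],-np.ones(len(p))]@W[:3,:3].T
def onz(m,uv,z):
    o,d=ray(m,uv);return o+d*((z-o[2])/d[:,2])[:,None]
def proj(m,P):
    W=m["world_from_camera"];c=(np.array(P)-W[:3,3])@W[:3,:3]*[1,-1,-1]
    return cv2.projectPoints(c,np.zeros(3),np.zeros(3),m["intrinsics"],np.array([m["k1"],0,0,0]))[0][:,0]
E
python3 - <<'E'
from h import *
im=cv2.imread("pics/top0.png")[170:300,240:400]
cv2.imwrite("pics/top0c.png",cv2.resize(im,None,fx=5,fy=5,interpolation=cv2.INTER_CUBIC)[:600])
E
```

```text
(no output)
```

View pics/top0c.png

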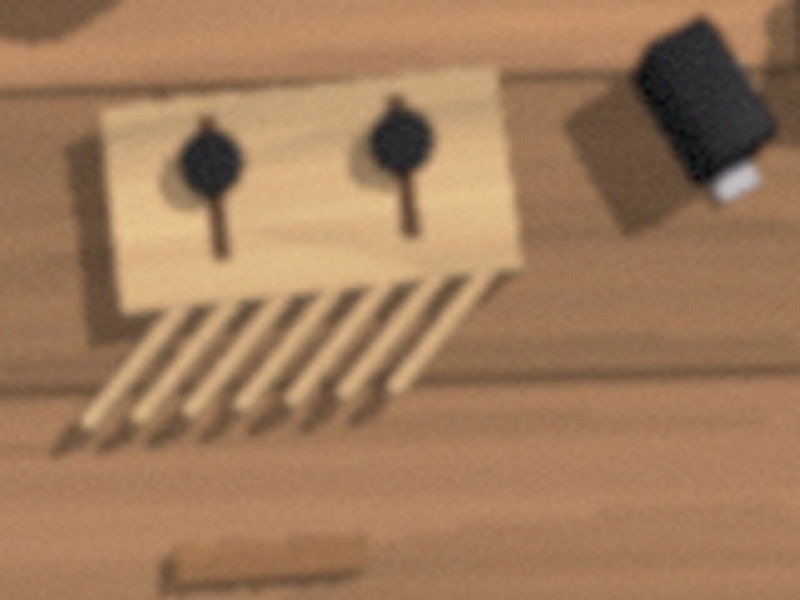

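The crop shows block top corners at (103,108), (497,68), (522,268) and (122,312), with tip1 at about (397,394) and tip7 at about (86,430). The stick spans (165..365, 535..585).

```bash
cat >> h.py <<'E'
def fit(L,P):
    L=np.array(L)[:,:2];P=np.array(P)[:,:2];a=(L-L.mean(0));b=(P-P.mean(0))
    th=np.arctan2((a[:,0]*b[:,1]-a[:,1]*b[:,0]).sum(),(a*b).sum())
    R=np.array([[np.cos(th),-np.sin(th)],[np.sin(th),np.cos(th)]]);t=P.mean(0)-R@L.mean(0)
    return th,t,(P-(L@R.T+t))*1e3
E
python3 - <<'E'
from h import *
m=env.camera_model("top")
f=lambda c:(np.array(c)+.5)/5-.5+[240,170]
C=onz(m,f([(103,108),(497,68),(522,268),(122,312)]),.034)
th,t,r=fit([[.05,.095],[.05,-.095],[-.05,-.095],[-.05,.095]],C);print(np.degrees(th),t,r.round(1))
R=np.array([[np.cos(th),-np.sin(th)],[np.sin(th),np.cos(th)]])
T=onz(m,f([(397,394),(86,430)]),.033);print("tips seen",T)
for p in([-.1,-.027],[-.1,.117]):print(R@p+t)
print("stick",onz(m,f([(173,545),(365,535),(165,590),(362,572)]),.016))
print("tape",onz(m,f([(700,15),(640,70),(775,130),(705,185)]),.062))
mw=env.camera_model("wrist");s=env.state()
print(mw,s["eef_pos"])
E
```

```text
4.322630442163703 [ 0.63046527 -0.05696734] [[-0.6 -0.8]
 [-1.4  0.4]
 [ 1.5  0.7]
 [ 0.6 -0.4]]
tips seen [[ 0.53169402 -0.09385555  0.033     ]
 [ 0.51920884  0.05157451  0.033     ]]
[ 0.53278478 -0.0914278 ]
[0.52193113 0.05216259]
stick [[ 0.46588614  0.01292439  0.016     ]
 [ 0.4679299  -0.07705621  0.016     ]
 [ 0.44516616  0.01714262  0.016     ]
 [ 0.45083561 -0.07501371  0.016     ]]
tape [[ 0.70160189 -0.24047833  0.062     ]
 [ 0.6762077  -0.2112061   0.062     ]
 [ 0.64570549 -0.27166308  0.062     ]
 [ 0.62084794 -0.23797513  0.062     ]]
{'intrinsics': array([[374.7932019 ,   0.        , 284.61798736],
       [  0.        , 374.7932019 , 209.02491144],
       [  0.        ,   0.        ,   1.        ]]), 'k1': -0.0064304865148044526, 'world_from_camera': array([[ 0.34101957,  0.89544138,  0.28616497,  0.27839784],
       [-0.94005219,  0.32572215,  0.10102948, -0.53689519],
       [-0.0027443 , -0.30346304,  0.95283926,  0.37163475],
       [ 0.        ,  0.        ,  0.        ,  1.        ]])} [ 0.20493481 -0.56332644  0.20953123]
```

```bash
python3 -m handwheel '[[[0.3,-0.18,0,0,1],[0.6,-0.36,0,0,1],[0.97,-0.58,0,0,1],[0.97,-0.58,0,0,1]]]'
python3 -m handwheel '[[[0.3,-0.18,0,0,1],[0.6,-0.36,0,0,1],[0.97,-0.58,0,0,1],[0.97,-0.58,0,0,1]]]'
python3 -m handwheel '[[[0.3,-0.18,0,0.06,1],[0.6,-0.36,0,0.13,1],[0.96,-0.57,0,0.13,1],[0.96,-0.57,0,0.13,1],[0.96,-0.57,0,0.13,1],[0.96,-0.57,0,0.13,1]]]'
python3 - <<'E'
from h import *
m=env.camera_model("wrist");im=env.capture("wrist")[:,:,::-1];cv2.imwrite("pics/w1.png",im)
s=env.state();print(s["time_s"],s["eef_pos"],s["orientation"],s["finger_gap"],s["contact_force"])
t=np.array([.6305,-.057]);th=np.radians(4.32);R=np.array([[np.cos(th),-np.sin(th)],[np.sin(th),np.cos(th)]])
L=[[-.1,-.027+.024*i,.033] for i in range(7)]+[[-.05,-.095,.034],[-.05,.095,.034]]
print(proj(m,[np.r_[R@l[:2]+t,l[2]] for l in L]).round())
E
```

```text
time_s: 0.6
eef_pos: [0.3144, -0.4292, 0.2102]
orientation: [0.984, 0.176, 0.0, -0.001]
contact_force: [-0.3, -0.7, -0.1]
finger_gap: 0.0121
gripper_force: 0.0
time_s: 1.1
eef_pos: [0.4209, -0.2983, 0.2102]
orientation: [0.984, 0.176, 0.0, -0.0]
contact_force: [-0.1, -0.1, -0.1]
finger_gap: -0.0001
gripper_force: 0.0
time_s: 1.85
eef_pos: [0.5244, -0.173, 0.2103]
orientation: [0.999, 0.037, -0.0, 0.0]
contact_force: [0.2, -0.4, -0.3]
finger_gap: 0.0001
gripper_force: 0.0
1.9 [ 0.52443828 -0.17292798  0.21045232] [ 9.99310839e-01  3.71188675e-02 -1.33667420e-04  1.38219654e-04] 0.0001802104661068469 [-0.69492853 -0.26033895  0.91406823]
[[197. 162.]
 [171. 163.]
 [145. 163.]
 [118. 163.]
 [ 92. 163.]
 [ 66. 163.]
 [ 40. 163.]
 [271. 106.]
 [ 53. 106.]]
```

View pics/w1.png

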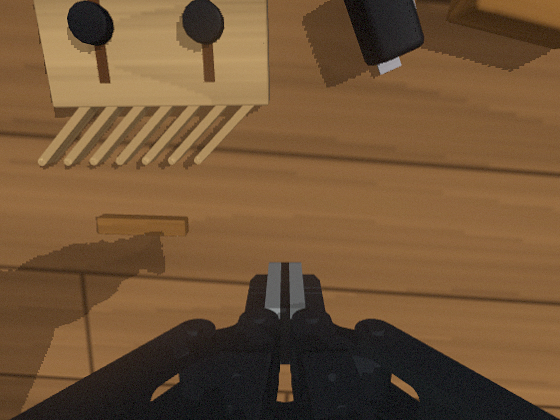

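The wrist view shows tip1 at (197,163) and tip7 at (41,164), within about 1 px of the prediction. The fingers are shut and the stick, at (97..188, 215..235), lies well outside the path. I'll descend beside the start of the row.

```bash
python3 -m handwheel '[[[0.08,0,0.2,0,1],[0.08,0,0.5,0,1],[0.08,0,0.8,0,1],[0.08,0,0.95,0,1],[0.08,0,0.95,0,1]]]'
python3 -m handwheel '[[[0,0,0.12,0,1],[0,0,0.24,0,1],[0,0,0.24,0,1],[0,0,0.24,0,1]]]'
python3 -m handwheel '[[[0,-0.05,0,0,1],[0,-0.1,0,0,1],[0,-0.15,0,0,1],[0,-0.2,0,0,1],[0,-0.25,0,0,1],[0,-0.3,0,0,1],[-0.002,-0.35,0,0,1],[-0.002,-0.4,0,0,1],[-0.003,-0.45,0,0,1],[-0.003,-0.5,0,0,1],[-0.004,-0.55,0,0,1],[-0.004,-0.6,0,0,1]]]'
python3 - <<'E'
from h import *
cv2.imwrite("pics/w2.png",env.capture("wrist")[:,:,::-1])
im=env.capture("side")[190:270,230:370,::-1]
cv2.imwrite("pics/s2.png",cv2.resize(im,None,fx=5,fy=5,interpolation=cv2.INTER_CUBIC))
E
```

```text
time_s: 2.52
eef_pos: [0.5348, -0.1707, 0.0657]
orientation: [0.999, 0.037, -0.002, -0.001]
contact_force: [-0.5, -1.1, -0.2]
finger_gap: -0.0002
gripper_force: 0.0
time_s: 3.02
eef_pos: [0.5373, -0.1704, 0.0322]
orientation: [0.999, 0.038, 0.0, 0.0]
contact_force: [0.6, -0.7, 0.4]
finger_gap: 0.0002
gripper_force: 0.0
time_s: 4.53
eef_pos: [0.5296, -0.0802, 0.032]
orientation: [0.999, 0.038, 0.0, -0.0]
contact_force: [-0.6, -0.6, 0.6]
finger_gap: -0.0002
gripper_force: 0.0
```

View pics/w2.png

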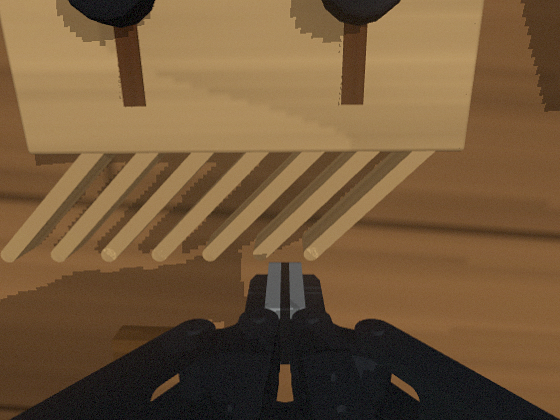

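Feather 2, at (262,250), looks a little displaced, and feather 1, at (311,255), only marginally. The fingertip edge is at row ~263. I'll quantify the finger's face against the tips.

Run:
```python
from h import *
m=env.camera_model("wrist");p=np.array(env.state()["eef_pos"]);print(p)
print("tips",onz(m,[(311,259),(262,254),(209,260),(158,260),(109,259),(58,261),(8,260)],.033).round(4))
for z in(.018,.033):
  print(z,"finger px dx=0,6,11:",proj(m,[[p[0]+d,p[1],z] for d in(0,.006,.011)]).round().tolist(), "silver/black edge at z",onz(m,[(285,263),(260,275)],z).round(4).tolist())
for a,b in(((.05-.1,-.095),(466,150)),((-.05,.095),(30,152))):print(a,onz(m,[b],.034).round(4))
im=cv2.imread("pics/w2.png")[220:320,220:360];cv2.imwrite("pics/w2c.png",cv2.resize(im,None,fx=5,fy=5,interpolation=cv2.INTER_CUBIC))
```

```text
[ 0.52956034 -0.07991022  0.03191898]
tips [[ 0.5325 -0.0918  0.033 ]
 [ 0.5333 -0.0686  0.033 ]
 [ 0.5283 -0.0439  0.033 ]
 [ 0.5264 -0.0199  0.033 ]
 [ 0.5251  0.0032  0.033 ]
 [ 0.5222  0.0275  0.033 ]
 [ 0.5208  0.0512  0.033 ]]
0.018 finger px dx=0,6,11: [[285.0, 250.0], [286.0, 239.0], [287.0, 230.0]] silver/black edge at z [[0.5222, -0.0803, 0.018], [0.5144, -0.0678, 0.018]]
0.033 finger px dx=0,6,11: [[285.0, 263.0], [286.0, 251.0], [287.0, 241.0]] silver/black edge at z [[0.5295, -0.0798, 0.033], [0.5223, -0.0683, 0.033]]
(-0.05, -0.095) [[ 0.5888 -0.1527  0.034 ]]
(-0.05, 0.095) [[0.5737 0.0334 0.034 ]]
```

View pics/w2c.png

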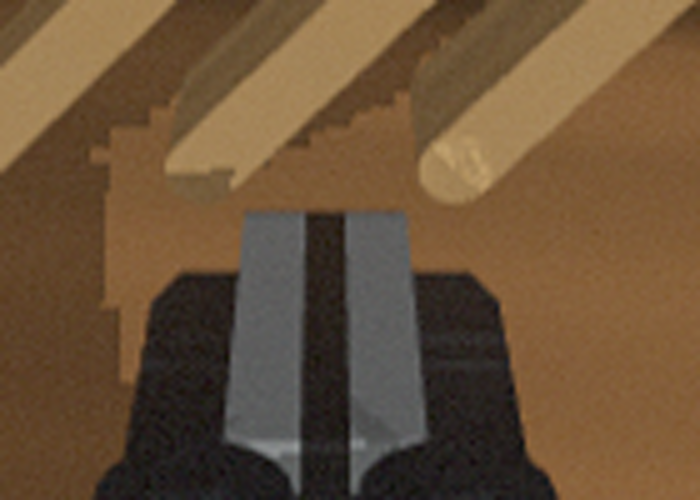

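View pics/s2.png

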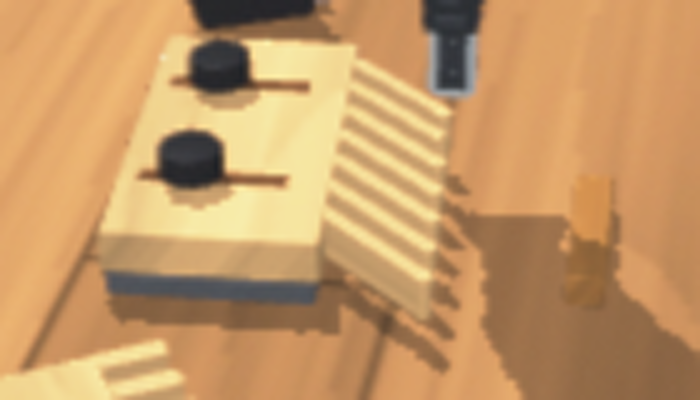

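Run:
```python
from h import *
m=env.camera_model("side");f=lambda c:(np.array(c)+.5)/5-.5+[230,190]
o,d=ray(m,f([(430,95),(474,96),(452,96)]))
for y in(-.0654,-.08,-.0945):print(y,(o+d*((y-o[1])/d[:,1])[:,None]).round(4).tolist())
p=env.state()["eef_pos"]
P=[[p[0]+a,p[1]+b,.018] for a in(-.011,.011) for b in(-.0145,.0145)]+[[.5325,-.0918,.033],[.5208,.0512,.033]]
print(((proj(m,P)-[230,190]+.5)*5-.5).round())
```

```text
-0.0654 [[0.5387, -0.0654, 0.0557], [0.5179, -0.0654, 0.0572], [0.5283, -0.0654, 0.0562]]
-0.08 [[0.5408, -0.08, 0.0474], [0.5197, -0.08, 0.0489], [0.5302, -0.08, 0.0479]]
-0.0945 [[0.5429, -0.0945, 0.0392], [0.5214, -0.0945, 0.0407], [0.5322, -0.0945, 0.0397]]
[[479. 137.]
 [471. 167.]
 [434. 133.]
 [425. 163.]
 [450. 111.]
 [430. 275.]]
```

Both cameras agree that the fingertip is at about z=0.05, above the feathers, so nothing has been touched. The tips stand higher than the stated offset implies. I'll back out raised, then go lower beside the row and check the tip height by measurement.

```bash
python3 -m handwheel '[[[0.002,0,-0.2,0,1],[0.004,0.2,-0.2,0,1],[0.004,0.4,-0.2,0,1],[0.004,0.6,-0.2,0,1],[0.004,0.6,-0.1,0,1],[0.004,0.6,0,0,1],[0.004,0.6,0.03,0,1],[0.004,0.6,0.03,0,1]]]'
cat >> h.py <<'E'
def tip(name,show=False):
    s=env.state();p=np.array(s["eef_pos"]);m=env.camera_model("side");im=env.capture("side")[:,:,::-1].copy()
    bg=cv2.imread("pics/side0.png");c=proj(m,[[p[0],p[1],p[2]+.0]])[0];x,y=int(c[0]),int(c[1])
    dif=cv2.absdiff(im,bg).max(2);hsv=cv2.cvtColor(im,cv2.COLOR_BGR2HSV)
    M=((dif>25)&(hsv[...,1]<80)).astype(np.uint8);M[:,:x-9]=0;M[:,x+10:]=0;M[y+30:]=0
    ys,xs=np.nonzero(M);b=ys.max();cx=xs[ys>=b-2].mean()
    o,d=ray(m,[(cx,b+.5)]);q=p[1]+.008
    print(name,"tcp",p.round(4),"tip px",cx,b,"tip",(o+d*((q-o[1])/d[0,1])).round(4),"F",np.round(s["contact_force"],1),"t",s["time_s"])
    k=cv2.resize(im[y-50:y+30,x-60:x+60],None,fx=5,fy=5,interpolation=cv2.INTER_CUBIC);cv2.imwrite(f"pics/{name}.png",k)
E
python3 -c "
from h import *
tip('s3')"
```

```text
time_s: 5.62
eef_pos: [0.5365, -0.1694, 0.0266]
orientation: [0.999, 0.039, -0.001, -0.0]
contact_force: [-0.8, 0.1, 0.8]
finger_gap: -0.0001
gripper_force: 0.0
s3 tcp [ 0.5365 -0.1694  0.0266] tip px 322.15384615384613 193 tip [[ 0.5364 -0.1614  0.047 ]] F [-0.8  0.1  0.8] t 5.625
```

View pics/s3.png

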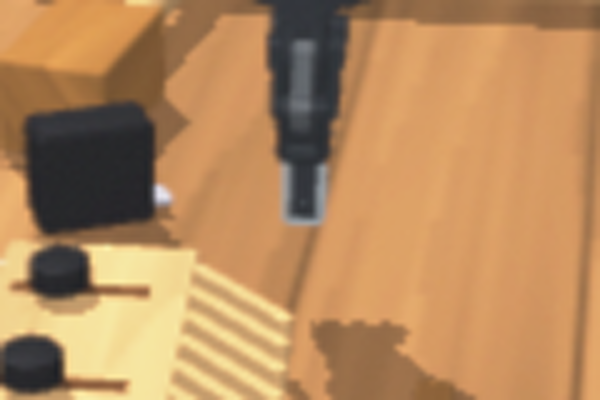

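The fingertip is at (303,222) in the crop, clear of the row, and measures z≈0.047 at TCP 0.027. I'll go lower in small steps, watching the force.

```bash
python3 -m handwheel '[[[0,0,0.03,0,1],[0,0,0.06,0,1],[0,0,0.09,0,1],[0,0,0.09,0,1]]]'
python3 -c "
from h import *
tip('s4')"
```

```text
time_s: 6.18
eef_pos: [0.5367, -0.1703, 0.0134]
orientation: [0.999, 0.038, -0.0, -0.0]
contact_force: [0.9, 0.1, 0.9]
finger_gap: 0.0
gripper_force: 0.0
s4 tcp [ 0.5367 -0.1703  0.0134] tip px 322.27272727272725 198 tip [[ 0.5359 -0.1623  0.0321]] F [0.9 0.1 0.9] t 6.175
```

```bash
python3 -m handwheel '[[[0,0,0.03,0,1],[0,0,0.06,0,1],[0,0,0.09,0,1],[0,0,0.09,0,1]]]'
python3 -c "
from h import *
tip('s5')"
```

```text
time_s: 6.72
eef_pos: [0.5367, -0.1702, -0.0002]
orientation: [0.999, 0.038, -0.001, -0.0]
contact_force: [-0.3, 0.4, 0.2]
finger_gap: -0.0001
gripper_force: 0.0
s5 tcp [ 5.367e-01 -1.702e-01 -2.000e-04] tip px 321.84615384615387 202 tip [[ 0.5368 -0.1622  0.0204]] F [-0.3  0.4  0.2] t 6.725
```

```bash
python3 -m handwheel '[[[0,0,0.02,0,1],[0,-0.05,0.02,0,1],[0,-0.1,0.02,0,1],[0,-0.15,0.02,0,1],[0,-0.2,0.02,0,1],[-0.001,-0.25,0.02,0,1],[-0.002,-0.3,0.02,0,1],[-0.002,-0.35,0.02,0,1],[-0.002,-0.4,0.02,0,1],[-0.003,-0.45,0.02,0,1],[-0.003,-0.5,0.02,0,1],[-0.003,-0.53,0.02,0,1]]]'
python3 - <<'E'
from h import *
tip('s6')
cv2.imwrite("pics/w6.png",env.capture("wrist")[:,:,::-1])
E
```

```text
time_s: 8.28
eef_pos: [0.5306, -0.0907, -0.0025]
orientation: [0.999, 0.038, -0.0, 0.0]
contact_force: [0.1, -0.4, 0.8]
finger_gap: -0.0002
gripper_force: 0.3
s6 tcp [ 0.5306 -0.0907 -0.0025] tip px 321.1666666666667 219 tip [[ 0.5272 -0.0827  0.0169]] F [ 0.1 -0.4  0.8] t 8.275
```

View pics/w6.png

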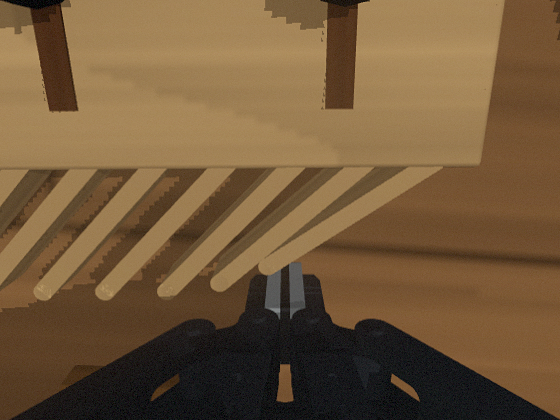

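Feather 1 is bent about 10 mm at its tip, (266,266), and feather 2 is just touched at (218,283). The rest are straight and the board hasn't moved. I'll ease out 2 mm and continue the stroke past tip7.

```bash
python3 -m handwheel '[[[-0.005,-0.055,0,0,1],[-0.01,-0.11,0,0,1],[-0.013,-0.165,0,0,1],[-0.013,-0.22,0,0,1],[-0.013,-0.275,0,0,1],[-0.014,-0.33,0,0,1],[-0.014,-0.385,0,0,1],[-0.014,-0.44,0,0,1],[-0.015,-0.495,0,0,1],[-0.015,-0.55,0,0,1],[-0.016,-0.605,0,0,1],[-0.016,-0.66,0,0,1]]]'
python3 - <<'E'
from h import *
m=env.camera_model("wrist");cv2.imwrite("pics/w7.png",env.capture("wrist")[:,:,::-1])
t=np.array([.6305,-.057]);th=np.radians(4.4);R=np.array([[np.cos(th),-np.sin(th)],[np.sin(th),np.cos(th)]])
print(proj(m,[np.r_[R@[-.1,-.027+.024*i]+t,.033] for i in range(7)]+[np.r_[R@[-.05,-.095]+t,.034]]).round().tolist())
E
```

```text
time_s: 9.88
eef_pos: [0.5206, 0.0079, -0.0025]
orientation: [0.999, 0.038, -0.0, 0.0]
contact_force: [-0.4, -0.0, 0.7]
finger_gap: 0.0002
gripper_force: 0.2
[[547.0, 291.0], [485.0, 292.0], [422.0, 292.0], [359.0, 292.0], [296.0, 292.0], [233.0, 292.0], [171.0, 292.0], [778.0, 163.0]]
```

View pics/w7.png

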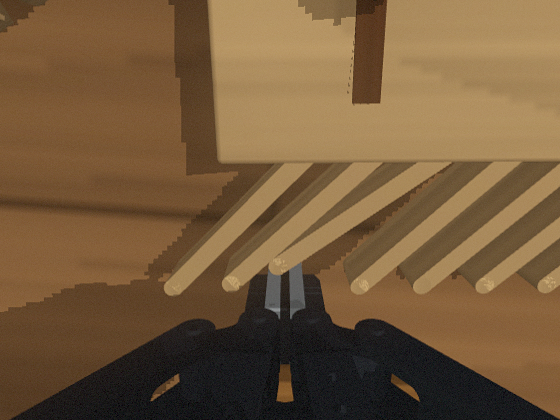

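Feathers 1–4 have sprung straight, (359..547, 287); feather 5, (278,263), is bent; 6 is just touched and 7, (173,288), is at rest.

```bash
python3 -m handwheel '[[[0,-0.055,0,0,1],[-0.001,-0.11,0,0,1],[-0.001,-0.165,0,0,1],[-0.002,-0.22,0,0,1],[-0.002,-0.275,0,0,1],[-0.003,-0.33,0,0,1],[-0.003,-0.385,0,0,1],[-0.003,-0.44,0,0,1],[-0.004,-0.495,0,0,1],[-0.004,-0.55,0,0,1],[-0.005,-0.605,0,0,1],[-0.005,-0.65,0,0,1]]]'
python3 -m handwheel '[[[0,0,0,0,1],[0,0,-0.1,0,1],[0,0,-0.3,0,1],[0,0,-0.6,0,1],[0,0,-1,0,1],[0,0,-1,0,1]]]'
python3 -m handwheel '[[[-0.3,0,-0.2,0,1],[-0.6,0,-0.4,0,1],[-0.6,0,-0.4,0,1],[-0.6,0,-0.4,0,1]]]'
python3 - <<'E'
from h import *
for n in("top","side"):
    a=cv2.cvtColor(env.capture(n),cv2.COLOR_RGB2BGR);b=cv2.imread(f"pics/{n}0.png")
    cv2.imwrite(f"pics/{n}9.png",a)
    r=(slice(180,262),slice(245,345)) if n=="top" else (slice(195,255),slice(248,326))
    d=cv2.absdiff(a,b).max(2)[r];print(n,(d>30).sum(),d.mean(),cv2.phaseCorrelate(*[cv2.cvtColor(i,6)[r].astype(np.float32) for i in(b,a)]))
E
```

```text
time_s: 11.42
eef_pos: [0.5124, 0.1051, -0.0025]
orientation: [0.999, 0.038, -0.0, 0.0]
contact_force: [-0.3, -0.5, 0.7]
finger_gap: 0.0001
gripper_force: 0.0
time_s: 12.18
eef_pos: [0.5169, 0.1046, 0.1552]
orientation: [0.999, 0.038, 0.006, -0.0]
contact_force: [1.0, 0.2, -0.1]
finger_gap: -0.0004
gripper_force: 0.0
time_s: 12.68
eef_pos: [0.423, 0.0975, 0.2076]
orientation: [0.999, 0.038, 0.001, 0.0]
contact_force: [1.0, -0.0, -0.1]
finger_gap: -0.0002
gripper_force: 0.0
top 0 3.818780487804878 ((-0.016785246911169338, 0.02105212256029887), 1.037471639421251)
side 9 4.900427350427351 ((-0.03684076261646396, 0.034256017988859355), 1.0028830070296924)
```

```bash
python3 -c "
from bench import env
print(env.finish_job())"
```

```text
the job is handed in; nothing more can be done
None
```

The job is handed in: shut fingertips ran along the row with the lean, from clear of tip1 to past tip7. Feathers 1 and 5 were seen bending, feathers 1–4 seen springing back; 6 and 7 were not pictured bending (planned path about 7 mm inside tip7). Final pictures show the board and feathers as at the start, and the arm ended clear.

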